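# Put the drained bean tube back in its well

## Robot

A 6-joint arm with a two-finger parallel gripper is mounted at the origin on the work surface. World frame = base frame: x ahead of the robot, y to its left, z up, the work surface at z = 0. Lengths are in m, angles in rad, forces in N, time in s.
With the tool pointing down it reaches from about 0.275 to 0.875 m from the base axis. Payload 12.5 kg.
Tool frame: the origin (TCP) lies at the very end of the fingers, on their centre line; the grasp point (between the pads) lies 19 mm behind it; z points along the fingers, y is the line along which they close (so a half turn about z gives the same grasp; the last joint's range is limited). The gripper opens to 85 mm and grips with 20 to 120 N. Pads are 22 mm wide; open, the fingers measure 114 mm over their backs; the gripper's body (76 mm by 85 mm) begins 54 mm behind the grasp point. The pads swing forward as they close: fully open they stand 13 mm farther back than shut.
Start: joints at [1.062, 0.351, 1.652, -0, 1.139, -0.085], TCP at [0.226, 0.501, 0.205] pointing down, gripper open.
Joint ranges: [-2.75, 2.75], [-0.79, 2.1], [0.01, 2.65], [-1.57, 4.71], [0.07, 3.14], [-2.87, 2.87]. Speed limits (rad/s): [2.22, 2.22, 2.79, 3.14, 3.14, 3.14].

## Interface

Orientations are given as a 3x3 rotation matrix whose columns are the frame's x, y, z axes.
In Python, from bench import manip gives the robot as it stands. Calls block until the motion is done:
- manip.move_ptp(position, orientation): joint-space move of the TCP to a pose.
- manip.move_l(position, attitude=None, max_speed=0.15): straight line of the TCP; attitude=None keeps the orientation; max_speed is the mean speed in m/s.
- manip.move_j(angles): joint-space move.
- manip.set_gripper(opening, effort=None): opening from 0.0 (shut) to 1.0 (fully open); effort is the grip in N (None keeps the last); returns when the fingers have stopped.
- manip.dwell(seconds).
- manip.inverse_kinematics(position, orientation): joint angles nearest the present ones, or None.
- manip.grab_frame(name): name is "scene" or "side" or "wrist"; returns (picture, depth): 420x560x3 uint8, red, green, blue; 420x560 float32, m along the optical axis (not along the pixel's ray), 0 where there is no reading.
- manip.get_calibration(name): a dict with "camera_matrix" (3x3 intrinsics, pixels), "k1" (the pictures are not rectified: a ray, as slopes to the right and down, at radius r is drawn at 1 + k1 r^2 times it, then the intrinsics apply), "R" (3x3) and "t" (3): a world point X has camera coordinates R X + t. Camera axes: x right, y down, z forward; pixel columns grow to the right and rows downward; lengths in m; the calibration is good to about 2 mm. A picture is of the moment at which its call begins: read the wrist's pose just before it. get_calibration takes no time and is no camera call; for the wrist camera it gives the pose at the moment of the call.
A pose or a line that the arm cannot do raises manip.Unreachable and nothing moves.
- manip.sign_off(): hands the job in; it is judged then, once.
Trained networks look in the newest picture that a camera, given by its name, has taken for a name from the list of things; names that differ only in an ending like _2 or _b are one class to them, and where a whole thing is asked for, a point or a joint stands for the part that bears it (a point fixed in the world has none). Each returns a list of dicts, best first, with "confidence" (0 to 1); they miss things now and then, are a little off and sometimes report something else, mostly with a low value. They report only what shows in the picture. A call takes as long as a camera call. They do not tell look-alikes from the thing itself.
- manip.look_for(camera, name): "at" ([x, y, z] in m, in world coordinates, good to about 4 mm: the middle of the surface that is visible of it).
Readings, each from a call of its own:
- manip.current_time(): time.
- manip.current_qpos(): joint angles.
- manip.current_joint_vel(): joint speeds.
- manip.current_joint_torque(): joint torques, N m.
- manip.current_ee_pos(): TCP position.
- manip.current_tcp_rot(): TCP orientation.
- manip.current_force(): force on the tool from outside, world axes, zero at the start.
- manip.current_ft_torque(): the same for the moment, N m.
- manip.current_grip_width(): opening from 0.0 (shut) to 1.0 (fully open).
- manip.current_grip_force(): force on a finger pad.
Only numpy, scipy, OpenCV 4.12 (cv2) and the standard library are available. Lean on these libraries where they do the work, as an engineer would, in place of code of your own. Each camera call takes 0.05 s, during which the arm holds its last target. There are 200 camera calls.

## Task

Take the orange-capped glass tube from the slanted drying rest and put it back into the empty well of the wooden block. Feed its foot into the well at a clear slant (about 20 degrees), then straighten it as you lower it, keeping hold until it is right down at the bottom, and let go. Leave the other tube, the jar and the mug where they are.

Things in the scene. Friction and masses are not known exactly. Their poses are not given: they have to be found in the camera images.
- tube: Rigid sealed amber glass tube with an orange cap of the same width: 150 mm long, 22 mm diameter all the way, about 90 g, its lowest 10 mm tapered to a flat foot of 14 mm diameter. Origin on its axis half-way along (75 mm from either end); its z axis runs along the tube towards the cap. It starts leaning 45 degrees in the rest, cap end up.
- tube_foot (a point): The tube's foot: the centre of the flat underside at its lower end, on its axis. z towards the cap.
- rest: Fixed slanted drying rest: wooden base 150 x 80 x 10 mm with a steel V trough at 45 degrees that carries the tube's lower 80 mm; the upper 70 mm stands free on all sides. Origin at the centre of the base's underside; the tube's cap points up and towards the rest's +x, its foot sits against a plate on the -x side, 30 mm above the counter. +x points away from the robot, within about 15 degrees of world +x.
- rack: Fixed wooden block, 85 (x) x 165 (y) x 70 (z) mm, with two round vertical wells of 31 mm bore and 60 mm depth with flat floors, 80 mm apart along its y: the empty one at y = +40 mm, the other at y = -40 mm holds a shorter tube. Origin at the centre of the underside; +x points away from the robot, within about 15 degrees of world +x.
- well (a point): Centre of the mouth of the empty well, at the block's top face, 70 mm above the counter; axes as the block's, z up. The well's floor is 60 mm below it. A tube on the floor stands out 90 mm and may lean up to about 10 degrees.
- spare: Bystander: green glass tube with a steel cap, 125 mm long, 22 mm diameter, standing in the other well, 65 mm of it above the block. Origin half-way up.
- jar: Bystander: jar with steel lid, 80 mm diameter, 125 mm tall, on the counter. Origin at its underside's centre.
- mug: Bystander: blue mug, 76 mm diameter, 75 mm tall, on the counter. Origin at its underside's centre.
There are look-alikes about, which are no part of the job. What is shaped like the rack but green or yellow is not meant.

How it is judged:
By the outcome, as a careful person would: the job done as asked, in the order asked, and still so for the second after the job is handed in, with the robot touching nothing.
It also fails if it takes over 51 s, if anything falls off the work surface, if the arm or the gripper's body presses on something with over 40 N, if the wrist force passes 120 N, or if a joint passes its speed limit or range.

## Working session

There is one attempt and no reset: what is moved stays moved. The work goes in short steps, each a Python script; the robot and the scene stay as the last script left them, time stands still between calls to the robot, and variables do not carry over. Pictures are saved under pics/ and viewed, at most 10 in all, crops included, and the job is handed in when it is done.

```bash
ls; mkdir -p pics
python3 - <<'E'
from bench import manip
import cv2
for c in ("scene","side"):
    p,d=manip.grab_frame(c); cv2.imwrite(f"pics/{c}0.png",p[:,:,::-1])
    k=manip.get_calibration(c); print(c,k)
    for n in ("tube","rest","rack","spare","jar","mug"):
        print(n,[( [round(float(v),3) for v in r["at"]],round(r["confidence"],2)) for r in manip.look_for(c,n)])
print(manip.current_time())
E
```

```text
pics
scene {'camera_matrix': array([[468.97919264,   0.        , 285.16397876],
       [  0.        , 468.97919264, 205.79483857],
       [  0.        ,   0.        ,   1.        ]]), 'k1': -0.10852236884778609, 'R': array([[-0.49266159,  0.87017906,  0.00854106],
       [ 0.62487004,  0.36057401, -0.69247659],
       [-0.60565831, -0.33581956, -0.72138979]]), 't': array([ 0.22863822, -0.31121166,  1.608347  ])}
tube [([0.6, -0.208, 0.105], 0.58)]
rest [([0.588, -0.203, 0.013], 0.73)]
rack [([0.397, 0.194, 0.07], 0.97), ([0.462, 0.421, 0.069], 0.96), ([0.755, 0.245, 0.068], 0.9), ([0.585, 0.218, 0.07], 0.73)]
spare [([0.552, 0.169, 0.111], 0.78)]
jar [([0.757, 0.01, 0.098], 0.97), ([0.55, 0.173, 0.109], 0.17)]
mug [([0.409, -0.008, 0.05], 0.96), ([0.585, 0.217, 0.07], 0.3)]
side {'camera_matrix': array([[397.56522649,   0.        , 281.5897902 ],
       [  0.        , 397.56522649, 205.99118111],
       [  0.        ,   0.        ,   1.        ]]), 'k1': 0.011425071409910963, 'R': array([[-0.99696548, -0.07642883,  0.01478067],
       [-0.05897453,  0.61761484, -0.78426648],
       [ 0.05081181, -0.78275829, -0.62024803]]), 't': array([0.55449237, 0.04029303, 0.97232462])}
tube [([0.588, -0.204, 0.097], 0.65), ([0.548, 0.175, 0.107], 0.53), ([0.56, 0.244, 0.068], 0.34)]
rest [([0.579, -0.202, 0.009], 0.58)]
rack [([0.556, 0.242, 0.066], 0.72), ([0.73, 0.26, 0.068], 0.7), ([0.367, 0.217, 0.072], 0.69), ([0.432, 0.445, 0.069], 0.58), ([0.584, -0.206, 0.092], 0.38)]
spare [([0.549, 0.176, 0.106], 0.74)]
jar [([0.729, 0.021, 0.083], 0.86)]
mug [([0.399, 0.009, 0.046], 0.8)]
0.7
```

View pics/scene0.png

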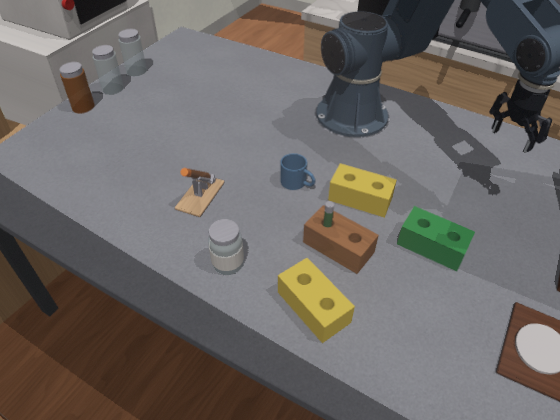

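View pics/side0.png

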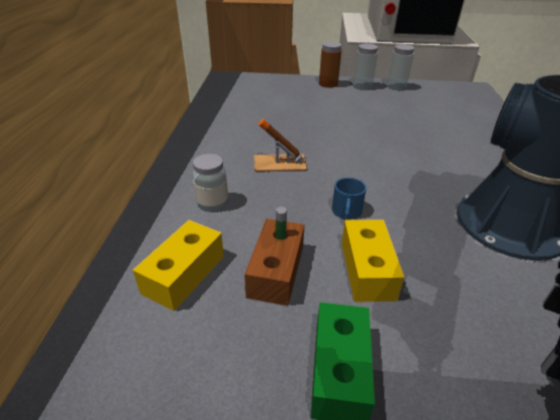

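The brown block is at scene (340,237) and side (276,260). Its empty well is at scene (355,237) and side (272,262), and the green spare stands in the other well. The orange-capped tube leans in the rest at scene (197,178) and side (282,138). The yellow and green blocks are look-alikes. Next I fit the geometry from depth.

```bash
cat > geo.py <<'E'
import numpy as np, cv2
from bench import manip
from scipy.optimize import least_squares
def cloud(cam):
    k=manip.get_calibration(cam); p,d=manip.grab_frame(cam)
    v,u=np.nonzero(d>0); K=k["camera_matrix"]
    xy=cv2.undistortPoints(np.stack([u,v],1).astype(float)[:,None],K,np.array([k["k1"],0,0,0,0.]))[:,0]
    z=d[v,u]; C=np.c_[xy*z[:,None],z]
    return p,(C-k["t"])@k["R"], p[v,u].astype(int)   # R^T (C-t)
def fit_rack(P,c):
    m=(np.hypot(P[:,0]-.57,P[:,1]-.215)<.12)&(abs(P[:,2]-.07)<.006)&(c[:,0]>c[:,1]*1.3)&(c[:,1]<c[:,2]*2.2)
    Q=P[m]
    (cx,cy),s,a=cv2.minAreaRect((Q[:,:2]*1000).astype(np.float32))
    b=np.radians(a)+(0 if s[1]>s[0] else np.pi/2)  # direction of short side
    b=(b+np.pi/2)%np.pi-np.pi/2
    ctr=np.array([cx,cy])/1000; y=np.array([-np.sin(b),np.cos(b)])
    return ctr,np.array(s),np.degrees(b),ctr+.04*y,np.median(Q[:,2]),len(Q)
def fit_tube(P,c,r=.011):
    m=(np.hypot(P[:,0]-.60,P[:,1]+.2)<.11)&(P[:,2]>.085)&(P[:,2]<.17)&(c[:,0]>c[:,2]*1.5+10)
    Q=P[m]
    def f(q):
        a=np.array([np.cos(q[3])*np.cos(q[2]),np.sin(q[3])*np.cos(q[2]),np.sin(q[2])])
        o=np.array([.6,q[0],q[1]])
        return np.linalg.norm(np.cross(Q-o,a),axis=1)-r
    s=least_squares(f,[-.205,.09,np.pi/4,0],loss="soft_l1",f_scale=.002)
    q=s.x;a=np.array([np.cos(q[3])*np.cos(q[2]),np.sin(q[3])*np.cos(q[2]),np.sin(q[2])])
    t=(Q-[.6,q[0],q[1]])@a
    top=np.array([.6,q[0],q[1]])+np.percentile(t,98)*a
    return q,a,top,top-.15*a,len(Q),np.sqrt(np.mean(f(q)**2))
E
python3 - <<'E'
from geo import *
np.set_printoptions(precision=4,suppress=True)
A=[cloud(c)[1:] for c in("scene","side")]
for P,c in A:
    print(*fit_rack(P,c)); print(*fit_tube(P,c))
P=np.vstack([a[0] for a in A]);c=np.vstack([a[1] for a in A])
print(*fit_rack(P,c)); print(*fit_tube(P,c))
E
```

```text
[0.5535 0.2055] [165.7907  87.7743] -7.80313873291014 [0.5589 0.2451] 0.0723262603190517 1564
[-0.2117  0.1121  0.6073  0.1554] [0.8113 0.1271 0.5706] [ 0.6366 -0.2059  0.1379] [ 0.5149 -0.225   0.0523] 97 0.0033249418228667852
[0.5523 0.2108] [168.4289  85.3536] -7.733932495117154 [0.5576 0.2505] 0.0703533250632741 2286
[-0.2081  0.1052  0.7994  0.1374] [0.6906 0.0955 0.7169] [ 0.6315 -0.2037  0.1379] [ 0.5279 -0.218   0.0303] 192 0.002189297839271651
[0.5536 0.2087] [172.2112  88.5546] -7.733932495117154 [0.559  0.2484] 0.07100621227021314 3850
[-0.2084  0.1053  0.8062  0.1107] [0.688  0.0765 0.7216] [ 0.6333 -0.2047  0.1402] [ 0.53   -0.2161  0.0319] 289 0.0027656721678392575
```

Run:
```python
from geo import *
np.set_printoptions(precision=4,suppress=True)
R=manip.current_tcp_rot();p=manip.current_ee_pos();k=manip.get_calibration("wrist")
cw=-k["R"].T@k["t"]; off=R.T@(cw-p); print(R,off,"cam axes in tool\n",R.T@k["R"].T, k["camera_matrix"][0])
D=np.diag([1.,-1,-1])
for nm,tgt in (("rack",[.556,.248]),("tube",[.60,-.208])):
    pos=np.r_[tgt,.36]-np.r_[(D@off)[:2],0]
    ax=(D@R.T@k["R"].T)[:,2]; pos[:2]-=ax[:2]/-ax[2]*(pos[2]+(D@off)[2]-.08)
    print(nm,pos,manip.inverse_kinematics(pos,D))
    manip.move_ptp(pos,D); manip.dwell(.2)
    pic,P,c=cloud("wrist"); cv2.imwrite(f"pics/w_{nm}.png",pic[:,:,::-1]); np.savez(f"w_{nm}.npz",P=P,c=c)
    print(fit_rack(P,c) if nm=="rack" else fit_tube(P,c)); 
print(manip.current_time())
```

```text
[[-0.9115  0.4112 -0.    ]
 [ 0.4112  0.9115  0.    ]
 [ 0.      0.     -1.    ]] [ 0.0768 -0.001  -0.1681] cam axes in tool
 [[-0.0003 -0.9549 -0.297 ]
 [ 1.     -0.0003  0.0001]
 [-0.0002 -0.297   0.9549]] [303.5615   0.     277.2868]
rack [0.6185 0.2471 0.36  ] [ 0.3101  0.4835  1.0843 -0.      1.5739  1.8809]
(array([0.5521, 0.2066]), array([165.0203,  85.8046]), np.float64(-7.786949157714848), array([0.5575, 0.2462]), np.float64(0.06948980264124358), 4608)
tube [ 0.6625 -0.2089  0.36  ] [-0.3725  0.5485  0.9835 -0.      1.6096  1.1983]
(array([-0.2107,  0.1267,  0.6731,  0.1479]), array([0.7734, 0.1152, 0.6234]), array([ 0.6246, -0.207 ,  0.1465]), array([ 0.5086, -0.2243,  0.053 ]), 508, np.float64(0.004473665660267182))
4.7667
```

Run:
```python
import cv2,numpy as np
a=cv2.imread("pics/w_rack.png");b=cv2.imread("pics/w_tube.png")
cv2.imwrite("pics/w_both.png",cv2.resize(np.hstack([a,b]),(800,300)))
cv2.imwrite("pics/w_tubeL.png",b[60:380,120:440].repeat(2,0)[:600].repeat(2,1))
```

```text
(no output)
```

View pics/w_tubeL.png

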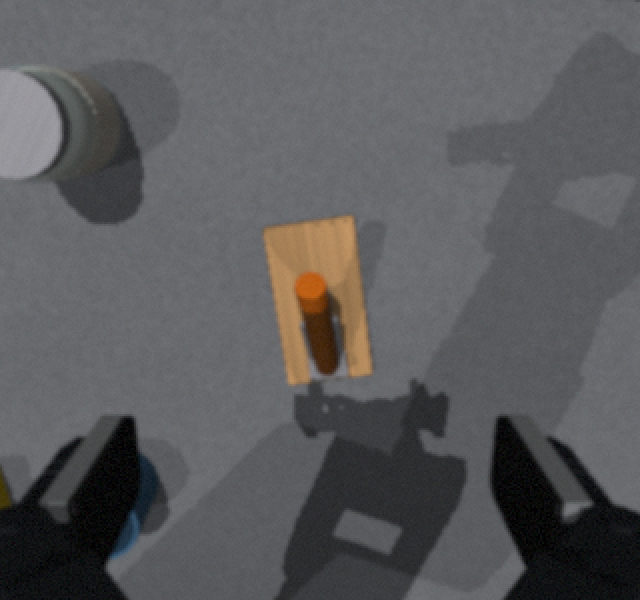

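View pics/w_both.png

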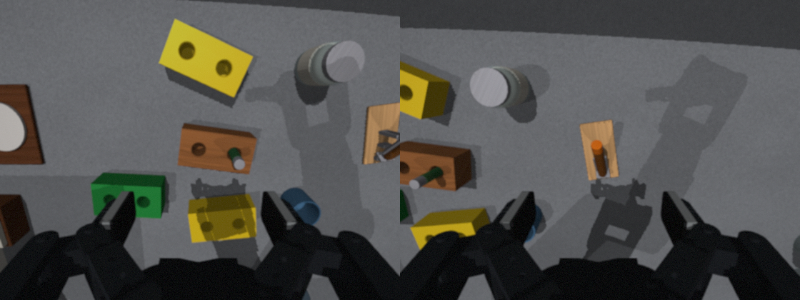

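The wrist view shows the rest's wooden base at crop (265–370, 215–385), with the tube's cap at (311,290). The block's empty well is at left-picture (199,149) and the spare at (236,158). The yaw is best taken from the rest base, so I fit that next.

Run:
```python
from geo import *
np.set_printoptions(precision=4,suppress=True)
def rest(P,c):
    m=(np.hypot(P[:,0]-.59,P[:,1]+.2)<.13)&(abs(P[:,2]-.01)<.008)&(c[:,0]>c[:,2]*1.4)&(c[:,0]>90)
    r=cv2.minAreaRect((P[m][:,:2]*1000).astype(np.float32)); return r,np.median(P[m][:,2])
w=np.load("w_tube.npz"); S=[(w["P"],w["c"])]+[cloud(c)[1:] for c in("scene","side")]
for P,c in S:
    print(rest(P,c))
    m=(np.hypot(P[:,0]-.60,P[:,1]+.2)<.11)&(P[:,2]>.09)&(P[:,2]<.155)&(c[:,0]>c[:,2]*1.5+10)
    Q=P[m]
    for yaw in (.09,.11,.13):
        a=np.array([np.cos(yaw),np.sin(yaw),1]);a/=np.linalg.norm(a)
        f=lambda q:np.linalg.norm(np.cross(Q-np.array([.6,q[0],q[1]]),a),axis=1)-.011
        s=least_squares(f,[-.207,.106],loss="soft_l1",f_scale=.0015)
        t=(Q-[.6,*s.x])@a
        print(yaw,s.x,s.cost*1e6/len(Q),"cap",np.array([.6,*s.x])+np.percentile(t,97)*a,len(Q))
```

```text
(((579.4746704101562, -212.37838745117188), (149.72750854492188, 79.525146484375), 8.14725112915039), np.float64(0.009409906589649976))
0.09 [-0.2091  0.103 ] 1.5462137145984525 cap [ 0.6327 -0.2062  0.1358] 483
0.11 [-0.2093  0.1029] 1.5203074120745514 cap [ 0.6327 -0.2057  0.1358] 483
0.13 [-0.2095  0.1029] 1.5053477680586063 cap [ 0.6326 -0.2052  0.1358] 483
(((588.4760131835938, -225.8456573486328), (149.46548461914062, 131.12802124023438), 17.411033630371094), np.float64(0.013583252052548383))
0.09 [-0.2106  0.1093] 2.215577424584963 cap [ 0.6327 -0.2077  0.1421] 107
0.11 [-0.2109  0.1097] 2.166328038830994 cap [ 0.6324 -0.2073  0.1423] 107
0.13 [-0.2111  0.11  ] 2.136336111109564 cap [ 0.6322 -0.2069  0.1425] 107
(((578.1422729492188, -209.04383850097656), (153.6934356689453, 90.70653533935547), 2.3311328887939453), np.float64(0.01124069489111296))
0.09 [-0.2074  0.1054] 1.1843035912998319 cap [ 0.6317 -0.2045  0.1373] 187
0.11 [-0.2076  0.1055] 1.1476115149778274 cap [ 0.6317 -0.2041  0.1374] 187
0.13 [-0.2078  0.1056] 1.136767864844421 cap [ 0.6315 -0.2037  0.1374] 187
```

```bash
cat > plan.py <<'E'
from geo import *
from scipy.spatial.transform import Rotation as Ro
np.set_printoptions(precision=4,suppress=True)
D=np.diag([1.,-1,-1]); TH0=np.radians(15); S=.115
PSI_T=np.radians(8.1); FOOT=np.array([.5275,-.2199,.030])
PSI_R=np.radians(-7.79); WELL=np.array([.5575,.2462,.070])
def frame(psi,th): return (Ro.from_euler("z",psi)*Ro.from_euler("y",th)).as_matrix()
def tool(psi,lean,foot,s=S,dlean=0.):   # TCP pose for the tube with its foot there and cap leaning to +x by lean
    R=frame(psi,TH0+lean-dlean-np.pi/4)@D; a=frame(psi,lean)[:,2]
    return foot+s*a+.019*R[:,2],R
def inwell(d,lean,well=WELL,**k):       # foot depth d below the mouth, inserted part centred on the well
    f=well+np.array([0,0,-d]) - frame(PSI_R,0)[:,0]*max(d,0)/2*np.tan(lean)
    return tool(PSI_R,lean,f,**k)
E
python3 - <<'E'
from plan import *
p,R=tool(PSI_T,np.pi/4,FOOT); pre=p-.1*R[:,2]
for q,A in [(pre,R),(p,R),(p+[0,0,.16],R),inwell(-.1,.35),inwell(.012,.35),inwell(.06,0)]: print(q,manip.inverse_kinematics(q,A))
manip.set_gripper(.65,60)
manip.move_ptp(pre,R); manip.move_l(p,max_speed=.08)
print("F",manip.current_force())
pic,_,_=cloud("wrist"); cv2.imwrite("pics/w_grasp.png",pic[:,:,::-1])
pic,_,_=cloud("side"); cv2.imwrite("pics/s_grasp.png",cv2.resize(pic[60:220,180:390,::-1],None,fx=3,fy=3))
print(manip.current_time())
E
```

```text
[ 0.6288 -0.2055  0.1896] [-0.3341  0.7105  1.1342 -0.1188  1.531   1.1141]
[ 0.6031 -0.2091  0.093 ] [-0.3509  0.7586  1.2928 -0.1265  1.3239  1.1239]
[ 0.6031 -0.2091  0.253 ] [-0.3509  0.6177  1.1419 -0.1227  1.6136  1.0875]
[0.5998 0.2404 0.2593] [ 0.3452  0.4051  1.4475 -0.0882  1.1363  2.083 ]
[0.5977 0.2407 0.1473] [ 0.3469  0.51    1.5736 -0.102   0.9065  2.1105]
[0.5669 0.2449 0.1085] [ 0.4658  0.4535  1.8957 -0.713   0.4475  2.7696]
F [ 0.3303 -0.3327 -0.672 ]
7.5
```

View pics/s_grasp.png

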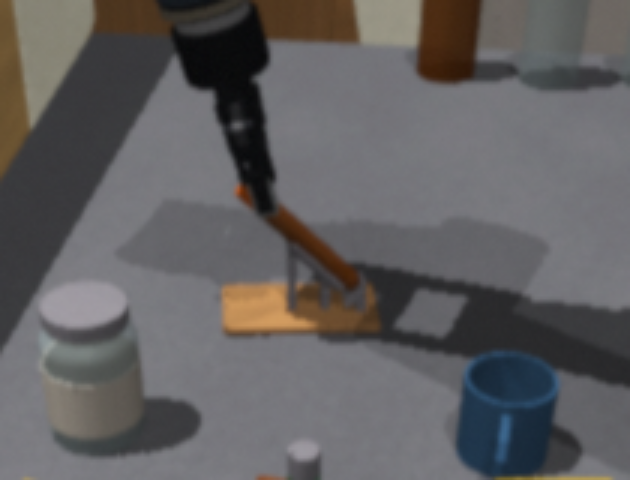

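View pics/w_grasp.png

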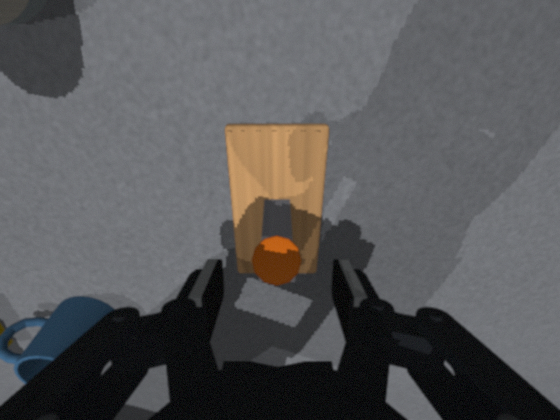

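The cap (276,260) is centred between the fingers (222 and 334), and the tool straddles the free upper part. I'll lean the tube in the arm's own plane, which keeps the wrist well away from its limits. Next I grip, lift and check.

```bash
sed -i 's/PSI_R=np.radians(-7.79)/PSI_R=np.radians(20.)/' plan.py
cat >> plan.py <<'E'
def tubefit(P,c,lean):   # held tube: axis fit from a fixed camera's cloud -> direction, foot estimate
    p=manip.current_ee_pos();R=manip.current_tcp_rot();g=p-.019*R[:,2];a0=frame(PSI_R,lean)[:,2]
    t=(P-g)@a0; rad=np.linalg.norm(P-g-t[:,None]*a0,axis=1)
    m=(rad<.02)&(t<-.015)&(t>-.13)&(c[:,0]>c[:,2]*1.5+10); Q=P[m]
    e1=frame(PSI_R,lean)[:,0];e2=frame(PSI_R,lean)[:,1]
    def ax(q): a=a0+q[2]*e1+q[3]*e2; return g+q[0]*e1+q[1]*e2,a/np.linalg.norm(a)
    f=lambda q:np.linalg.norm(np.cross(Q-ax(q)[0],ax(q)[1]),axis=1)-.011
    q=least_squares(f,[0,0,0,0],loss="soft_l1",f_scale=.0015).x; o,a=ax(q); tt=(Q-o)@a
    return q,o+np.percentile(tt,2)*a,len(Q),tt.min()
E
python3 - <<'E'
from plan import *
for d,l in ((-.03,20),(.012,20),(.025,11),(.06,0)): q,A=inwell(d,np.radians(l)); print(q,manip.inverse_kinematics(q,A))
manip.set_gripper(0,60); print("w",manip.current_grip_width()*85,manip.current_grip_force())
p=manip.current_ee_pos()
manip.move_l(p+[0,0,.19],max_speed=.12); print("w",manip.current_grip_width()*85,manip.current_force())
L=np.radians(20); q,A=inwell(-.10,L)
manip.move_ptp(q,A); manip.dwell(.3)
print(manip.current_ee_pos()-q, "expected foot",WELL+[0,0,.1])
for cam in("scene","side"):
    pic,P,c=cloud(cam); cv2.imwrite(f"pics/{cam}_held.png",pic[:,:,::-1]); print(cam,*tubefit(P,c,L))
a=cv2.imread("pics/scene_held.png")[110:310,240:440];b=cv2.imread("pics/side_held.png")[130:330,170:370]
cv2.imwrite("pics/held.png",cv2.resize(np.hstack([a,b]),(800,400)))
print(manip.current_time())
E
```

```text
[0.5976 0.2608 0.1894] [0.3394 0.4645 1.534  0.002  0.9686 1.5601]
[0.5955 0.26   0.1474] [0.3393 0.5069 1.5786 0.0022 0.8815 1.5598]
[0.5816 0.255  0.1399] [0.3383 0.4335 1.7529 0.006  0.6236 1.5557]
[0.5664 0.2494 0.1085] [0.3367 0.4174 1.9584 0.0257 0.2423 1.5351]
w 18.956586828375364 58.55855271220207
w 19.05605249300284 [ 0.0657 -0.5329 -1.276 ]
[ 0.0002 -0.0004 -0.0001] expected foot [0.5575 0.2462 0.17  ]
scene [-0.0022 -0.0017  0.0102 -0.006 ] [0.5593 0.2454 0.1833] 172 -0.10472627607313097
side [-0.0004  0.0013  0.007  -0.0025] [0.5584 0.248  0.1773] 496 -0.11374983675439435
11.7667
```

View pics/held.png

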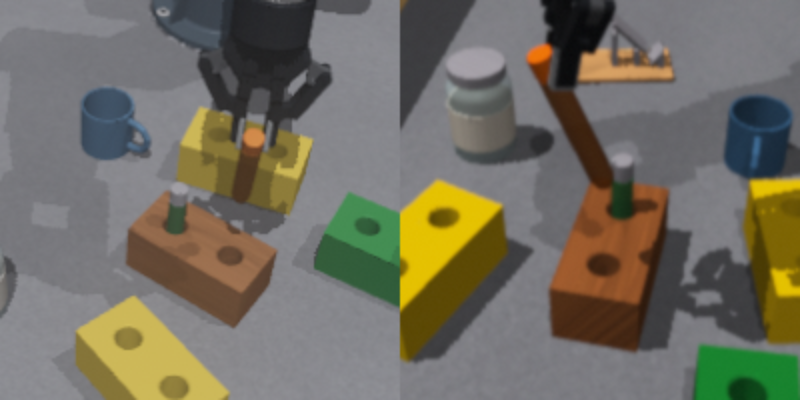

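The tube is held well: the lean is within 0.5° and the grip is 115 mm from the foot. Comparing foot and well within each camera shifts the well by about (+1.3, +1.1) mm. I bring the foot just above the mouth and look.

```bash
sed -i 's/WELL=.*/WELL=np.array([.5588,.2473,.070])/' plan.py
python3 - <<'E'
from plan import *
L=np.radians(20); q,A=inwell(-.008,L)
manip.move_l(q,A,max_speed=.1); manip.dwell(.2)
for cam in("scene","side"):
    pic,P,c=cloud(cam); cv2.imwrite(f"pics/{cam}_m.png",pic[:,:,::-1])
a=cv2.imread("pics/scene_m.png")[190:290,300:400];b=cv2.imread("pics/side_m.png")[210:310,225:325]
cv2.imwrite("pics/mouth.png",cv2.resize(np.hstack([a,b]),(800,400),interpolation=cv2.INTER_CUBIC))
print(manip.current_time(),manip.current_force())
E
```

```text
13.1333 [ 0.7004  0.313  -1.0766]
```

View pics/mouth.png

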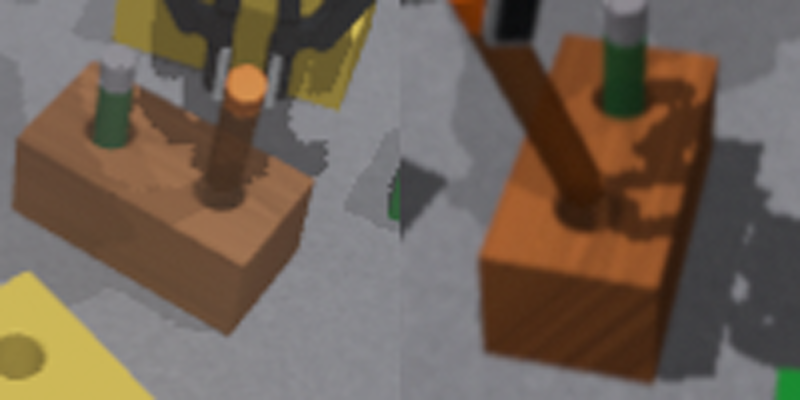

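Both views show the foot right over the well mouth, at left (222,190) and right (585,205). Now I insert in small steps and watch the force.

Run:
```python
from plan import *
f0=manip.current_force()
ds=[.004,.013,.019,.025,.032,.040,.048,.054]; ls=[20,20,15,11,7.5,4.5,2,0]
for d,l in zip(ds,ls):
    q,A=inwell(d,np.radians(l)); manip.move_l(q,A,max_speed=.04)
    f=manip.current_force()-f0; print(d,l,f,manip.current_time())
    if np.linalg.norm(f)>12: print("stop"); break
```

```text
0.004 20 [-1.1021 -0.4766  0.6189] 13.5833
0.013 20 [-0.2122 -0.3251  0.7075] 13.9583
0.019 15 [-0.0792  0.5003 -0.6117] 14.325
0.025 11 [0.0301 0.1132 0.2232] 14.6583
0.032 7.5 [ 0.426  -0.2247  0.2481] 15.0
0.04 4.5 [ 0.8138 -0.2693 -0.2934] 15.3583
0.048 2 [-0.2773 -0.2774  1.7756] 15.7083
0.054 0 [ 0.0246 -0.2843 -0.4428] 16.0167
```

No wall contact at any step. Next I lower to the floor.

Run:
```python
from plan import *
f0=manip.current_force()
for d in np.arange(.055,.0665,.001):
    q,A=inwell(d,0.); manip.move_l(q,A,max_speed=.02); manip.dwell(.1)
    f=manip.current_force()-f0; print(round(d,4),f)
    if f[2]>5: break
for cam in("scene","side"):
    pic,P,c=cloud(cam); cv2.imwrite(f"pics/{cam}_m2.png",pic[:,:,::-1])
a=cv2.imread("pics/scene_m2.png")[150:290,270:410];b=cv2.imread("pics/side_m2.png")[180:320,205:345]
cv2.imwrite("pics/down.png",cv2.resize(np.hstack([a,b]),(800,400),interpolation=cv2.INTER_CUBIC))
print(manip.current_time())
```

```text
0.055 [ 0.1164 -0.7539  0.4894]
0.056 [-0.0961 -0.1369 -0.0916]
0.057 [-0.9044 -0.2252  0.3865]
0.058 [-0.8971 -0.5812  1.0866]
0.059 [-1.1153 -0.6176  0.6632]
0.06 [-0.9288 -0.2583  1.5209]
0.061 [-2.869   0.5242  7.388 ]
18.5667
```

View pics/down.png

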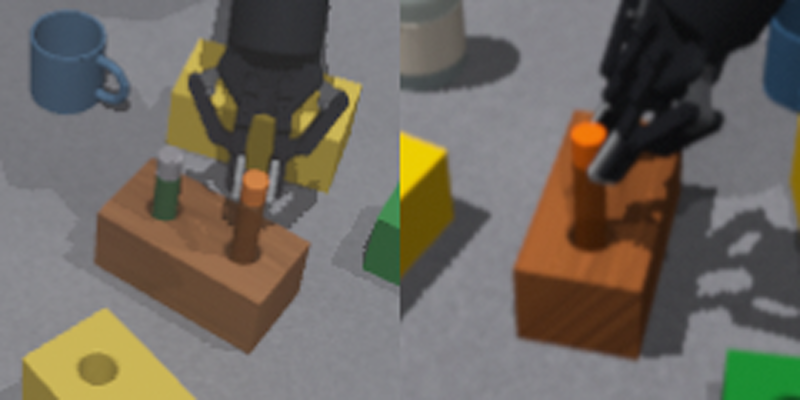

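The tube is seated: floor contact came at the expected 61 mm depth and it stands upright. I let go, retreat along the tool axis and check.

Run:
```python
from plan import *
manip.set_gripper(.5); print(manip.current_grip_width()); manip.dwell(.3)
p=manip.current_ee_pos();R=manip.current_tcp_rot()
manip.move_l(p-.12*R[:,2],max_speed=.08); manip.move_l(manip.current_ee_pos()+[0,0,.12],max_speed=.15); manip.dwell(.5)
for cam in("scene","side"):
    pic,P,c=cloud(cam); cv2.imwrite(f"pics/{cam}_e.png",pic[:,:,::-1])
    m=(np.hypot(P[:,0]-.559,P[:,1]-.247)<.03)&(P[:,2]>.08)&(P[:,2]<.2); Q=P[m]; print(cam,np.percentile(Q[:,2],98),Q[Q[:,2]>.15].mean(0),Q[Q[:,2]<.1].mean(0))
    for n in("spare","jar","mug"): print(n,[np.round(r["at"],3) for r in manip.look_for(cam,n)[:1]])
a=cv2.imread("pics/scene_e.png")[100:300,220:420];b=cv2.imread("pics/side_e.png")[140:340,175:375]
cv2.imwrite("pics/end.png",cv2.resize(np.hstack([a,b]),(800,400),interpolation=cv2.INTER_CUBIC))
print(manip.current_time())
```

```text
0.4967674267475807
scene 0.16434701847564817 [0.5613 0.2466 0.1597] [0.5659 0.2485 0.0901]
spare [array([0.552, 0.171, 0.107])]
jar []
mug [array([ 0.408, -0.008,  0.049])]
side 0.16174644099272256 [0.5573 0.2531 0.1584] [0.5575 0.2585 0.0904]
spare [array([0.545, 0.177, 0.109])]
jar [array([0.727, 0.023, 0.082])]
mug [array([0.398, 0.013, 0.047])]
22.7167
```

View pics/end.png

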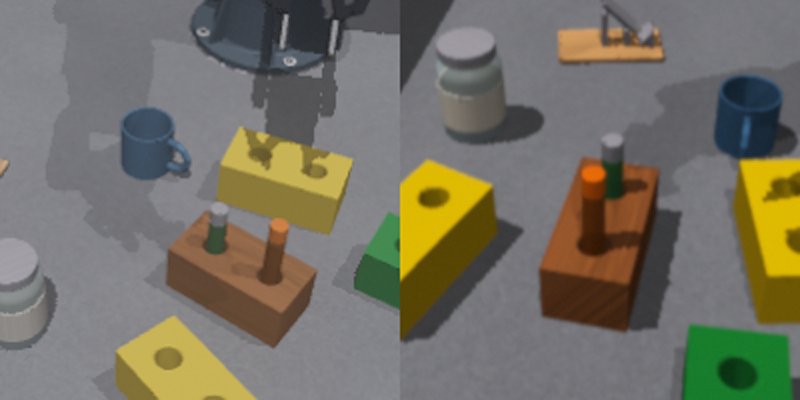

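The tube stands upright in the well with its top at about 0.16 m, and the spare, jar and mug have not moved.

```bash
python3 -c "
from bench import manip
print(manip.sign_off())"
```

```text
the job is handed in; nothing more can be done
None
```

The orange-capped tube is upright on the floor of the brown block's well: fed in at 20°, straightened while lowering, released only after floor contact, and handed in at about 23 s with the spare, jar and mug unmoved.

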